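Strip the stuck cover from a pen case

TASK

The black cover is stuck on its grey pen-case base. With the cover still on, slide the case flat under the two lips of the aluminium hold-down until it is fully home against the back stop, then lift the cover straight off so that the base stays behind in the hold-down. Set the cover down, without dropping it, open side down and flat inside the empty tray, and leave the other things on the bench alone.

Things in the scene. Friction and masses are not known exactly. Their poses are not given: they have to be found in the camera images.
- cover_center (a point): Centre (half-way up) of the cover, the outer part: black box open at the bottom, 56 (x) x 162 (y) x 52 (z) mm, wall 3 mm, about 140 g, a thin bright line round it. y along its length, z up when the open side is down. It starts pushed down over the base, rim on the base's flange, centre 30 mm above base_foot. Grasp it across the 56 mm. Either end may lead.
- base_foot (a point): Centre of the flange of the grey base, the inner part (about 160 g), 4 mm above its underside. Flange 74 (x) x 190 (y) x 8 (z) mm, sticking out beyond the cover by 9 mm along the sides and 14 mm at the ends; y along its length, z up, parallel to the cover. On it stands a block 46 x 152 mm, up to 34 mm above the underside.
- base_top (a point): Centre of the top of the base's block, 30 mm above base_foot, inside the cover at first; a black pen fixed on it reaches 13 mm higher. The cover has 2 mm to spare round the block, but sprung rubber pads at the ends grip it with about 5 to 10 N: the cover, lifted on its own, carries the base along, hanging level. With the base held down it comes free after 26 mm of straight lift.
- fixture_home (a point): Where base_foot lies when the base is fully home in the hold-down (4 mm above the bench). Aluminium fixture fixed to the bench, about 110 x 216 mm, 17 mm high (22 mm at its lead-in edges), open on its -x side, no floor plate. The case slides in on the bench along +x, its length along the fixture's y, until its long edge meets the 12 mm high back stop at x = +37 mm. z up.
- fixture_mouth (a point): Middle of the hold-down's mouth, 60 mm before fixture_home, same axes. Flared side rails start here and narrow to 196 mm apart (3 mm clear of each end of the flange). Over the rails two lips, 37 mm either side of home in x, overhang the flange ends from 86 mm off the middle outward, undersides 12 mm above the bench; their front edges slope up from 14 mm before the lips.
- tray_floor (a point): Centre of the inner floor of the empty cover tray, 5 mm above the bench: a shallow black tray with grey floor, fixed to the bench, inside 102 (x) x 208 (y) mm, rim 14 mm above the bench. z up, y along its length. A cover standing flat in it has its centre 26 mm above this point.
- jar: A small closed jar with a metal lid, 48 mm in diameter, 55 mm high, loose on the bench, not part of the job. Origin at the centre of its underside.
- loupe: A black eyepiece magnifier, 38 mm in diameter, 34 mm high, standing loose on the bench, not part of the job. Origin at the centre of its underside.
Not all that is in view belongs to the job. What is shaped like the part that bears fixture_home but blue is not meant.

How it is judged:
By the outcome, as a careful person would: the job done as asked, in the order asked, and still so for the second after the job is handed in, with the robot touching nothing.
It also fails if it takes over 69 s, if anything falls off the work surface, if the arm or the gripper's body presses on something with over 40 N, if the wrist force passes 120 N, or if a joint passes its speed limit or range.

ROBOT

A 6-joint arm with a two-finger parallel gripper is mounted at the origin on the work surface. World frame = base frame: x ahead of the robot, y to its left, z up, the work surface at z = 0. Lengths are in m, angles in degrees, forces in N, time in s.
With the tool pointing down it reaches from about 0.275 to 0.975 m from the base axis. Payload 8.4 kg.
Tool frame: the origin (TCP) lies on the front face of the gripper's body, between the roots of the fingers; the fingertips stand 88 mm ahead of it and the grasp point (between the pads) lies 69 mm ahead of it; z points along the fingers, y is the direction in which the jaws open and shut (so a half turn about z gives the same grasp; the last joint's range is limited). The gripper opens to 92 mm and grips with 3 to 60 N. Pads are 20 mm wide; open, the fingers measure 128 mm over their backs; the gripper's body (75 mm by 189 mm) begins 69 mm behind the grasp point.
Start: joints at [-64.366, 20.225, 93.587, -0, 66.188, -0.138], TCP at [0.272, -0.563, 0.303] pointing down, gripper open.
Joint ranges: [-150.9, 150.9], [-52.94, 120.26], [3.33, 152.33], [-74.26, 254.26], [0, 154.13], [-172.89, 172.89]. Speed limits (degrees/s): [127.2, 127.2, 159.86, 180, 180, 180].

INTERFACE

Orientations are given as [roll, pitch, yaw] about the fixed x, y, z axes, in that order (R = Rz(yaw) Ry(pitch) Rx(roll)).
In Python, from workcell import env, cams gives the robot as it stands.
- The arm moves only by the tool arm_command, never from a script. Its argument "deltas" is a list that holds one entry, the list of rows, each a list of 6 numbers: the shift along the world's x, y, z in cm, then the turn, a rotation vector about the world's x, y, z in rad. In form: [[[x, y, z, rx, ry, rz], ...]]. A call has exactly 10 rows; each row shifts and turns the commanded pose from where the row before left it; what a row does not reach is not made up. A row lasts 1/10 s, in which the tool goes at most 50 mm and 8.59 degrees, less where a joint would pass 70% of its speed; a pose out of reach is approached as far as the arm can. A call with a gripper value outside its range is refused whole. "fingers" is the closure in counts, from 0 (fully open) to 255 (shut), set as the call begins (left out, the last holds). The fingers move at their own pace and stop on an object; the grip force is fixed at half the most. Time passes only in rows, so rows that do not move let the fingers close, or fill a call up. It gives the time, the measured TCP pose, the force and the opening at its end, in the units of the state.
- env.observe(): the state, without advancing time (a new reading comes with each control period).
- cams.read_camera(name): name is "scene" or "top"; returns a dict with "color" (384x512x3 uint8, red, green, blue), "vertical_fov" (degrees; the focal length in pixels is half the picture's height over the tangent of half this angle, whatever the lens; pixels are square), "cx", "cy" (the principal point, pixels), "world_from_camera" (4x4, takes a point from camera to world coordinates). Camera axes: x right, y down, z forward; pixel columns grow to the right and rows downward; lengths in m; the calibration is good to about 2 mm. A picture is of the moment at which its call begins. There is no depth.
- env.finish_job(): hands the job in, once; it reports no verdict.
The state is a dict: "time_s": time; "qpos": joint angles; "qd": joint speeds; "effort": joint torques, N m; "ee_pos": TCP position; "tcp_rot": TCP orientation; "force": force on the tool from outside, world axes, zero at the start; "torque": the same for the moment, N m; "width": finger opening in m.
Only numpy, scipy, OpenCV 4.12 (cv2) and the standard library are available. Lean on these libraries where they do the work, as an engineer would, in place of code of your own. Each camera call takes 0.05 s, during which the arm holds its last target.

## Working session

There is one attempt and no reset: what is moved stays moved. The work goes in short steps, Python scripts to look and compute and a tool call to move; the robot and the scene stay as the last step left them, time stands still between calls to the robot, and variables do not carry over. Pictures are saved under pics/ and viewed, and the job is handed in when it is done.

Besides the shell and the picture viewer there is one more tool, called after ">>>" as name(argument=value, ...), one argument or row to a line, values as JSON. arm_command: Moves the arm, as the interface text tells. Its arguments: {"type":"object","properties":{"deltas":{"type":"array"},"fingers":{"type":"number"}},"required":["deltas"]}

```bash
mkdir -p pics; python3 - <<'E'
from workcell import env,cams
import cv2,numpy as np
print(env.observe())
for n in("scene","top"):
    c=cams.read_camera(n);np.savez("pics/%s0.npz"%n,**c)
    cv2.imwrite("pics/%s0.png"%n,c["color"][:,:,::-1]);print(n,c["vertical_fov"],c["cx"],c["cy"],c["world_from_camera"].round(4).tolist(), [k for k in c])
E
```

```text
{'time_s': 0.0, 'qpos': array([-6.43671147e+01,  2.02602912e+01,  9.36300676e+01, -3.45806597e-04,
        6.61870186e+01, -1.37892368e-01]), 'qd': array([-7.18592111e-03, -8.87006204e-04,  1.02132946e-01,  2.02348212e-02,
       -1.01132310e-04, -5.47154120e-02]), 'effort': array([-2.45372554e-03, -5.93855166e+01, -3.34216726e+01,  6.95758732e-02,
        2.34580255e-02, -1.09175114e-04]), 'ee_pos': array([ 0.271562  , -0.56249585,  0.30198014]), 'tcp_rot': array([-1.79922622e+02,  1.29955552e-04,  2.57709176e+01]), 'force': array([-0.53690326, -0.24595341,  0.27359963]), 'torque': array([-0.04044515, -0.01630762,  0.06712252]), 'width': 0.09193897573593744}
scene 43.888664259948165 252.64450998634968 191.16138508659105 [[-0.8762, 0.3152, -0.3646, 0.9796], [0.4819, 0.5681, -0.6671, 0.8541], [-0.0032, -0.7602, -0.6496, 0.8971], [0.0, 0.0, 0.0, 1.0]] ['color', 'vertical_fov', 'cx', 'cy', 'world_from_camera']
top 54.77122201898658 253.3029912311642 187.5130443019471 [[-0.0271, -0.9829, 0.1821, 0.3297], [-0.9996, 0.0258, -0.0095, 0.0233], [0.0046, -0.1823, -0.9832, 0.9295], [0.0, 0.0, 0.0, 1.0]] ['color', 'vertical_fov', 'cx', 'cy', 'world_from_camera']
```

View pics/scene0.png

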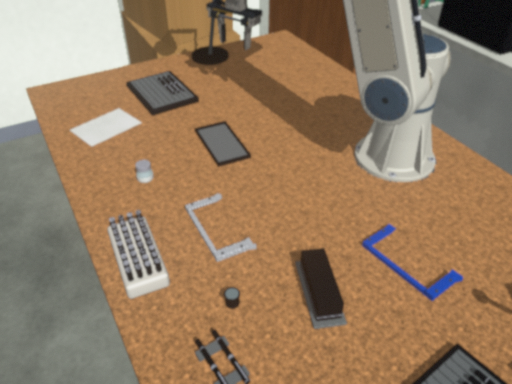

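View pics/top0.png

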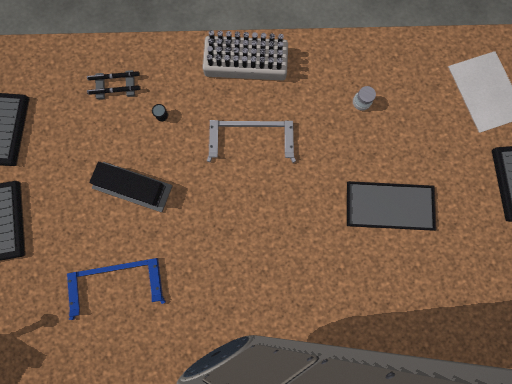

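The top view shows the case near (130,187), the aluminium fixture at (252,140) opening towards the robot, and the empty tray at (391,206). The loupe is at (160,112) and the jar at (365,98). The blue decoy is at (115,288). I'll measure these next.

```bash
cat > h.py <<'E'
import cv2,numpy as np
def load(n): return dict(np.load("pics/%s.npz"%n))
def foc(c): return c["color"].shape[0]/2/np.tan(np.radians(float(c["vertical_fov"]))/2)
def ray(c,u,v):
    f=foc(c);T=c["world_from_camera"];d=T[:3,:3]@np.array([(u-c["cx"])/f,(v-c["cy"])/f,1]);return T[:3,3],d
def onz(c,u,v,z):
    o,d=ray(c,u,v);return (o+d*(z-o[2])/d[2])[:2]
def proj(c,P):
    T=c["world_from_camera"];p=T[:3,:3].T@(np.array(P)-T[:3,3]);f=foc(c);return p[:2]/p[2]*f+[c["cx"],c["cy"]]
def crop(c,x0,y0,x1,y1,s,fn,gain=1):
    im=c["color"][y0:y1,x0:x1,::-1].astype(float)*gain
    im=cv2.resize(np.clip(im,0,255).astype(np.uint8),None,fx=s,fy=s,interpolation=cv2.INTER_CUBIC);cv2.imwrite("pics/"+fn,im)
E
python3 - <<'E'
from h import *
c=load("top0")
crop(c,80,150,180,220,7,"t_case.png",1.5)
crop(c,200,110,305,170,7,"t_fix.png")
crop(c,338,170,445,240,7,"t_tray.png",1.5)
c=load("scene0")
crop(c,285,235,355,335,5.5,"s_case.png",1.5)
E
```

```text
(no output)
```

View pics/t_case.png

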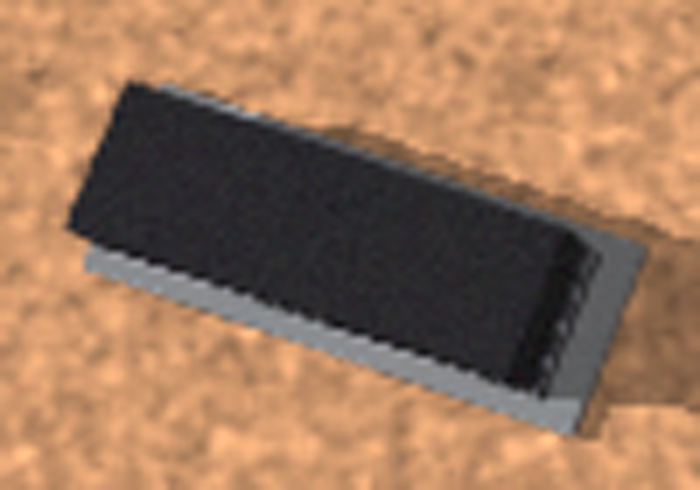

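View pics/t_fix.png

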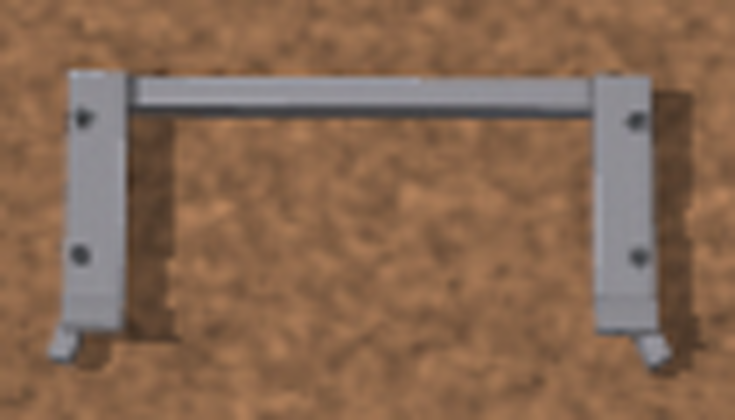

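View pics/t_tray.png

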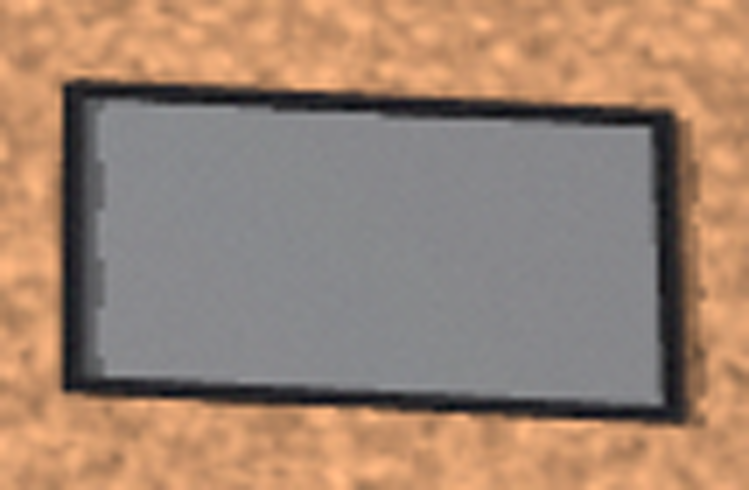

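View pics/s_case.png

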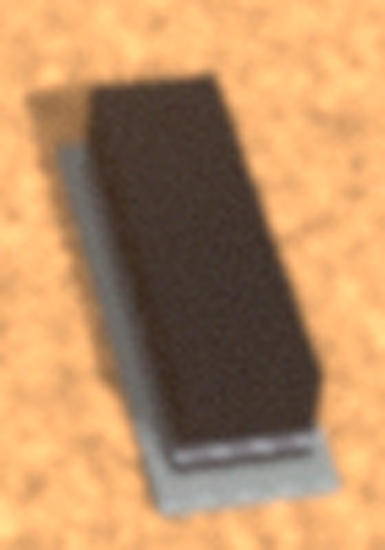

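```bash
python3 - <<'E'
from h import *
c=load("top0");s=load("scene0")
def z(c,x0,y0,k,pts,h): return np.array([onz(c,x0+(p[0]+.5)/k-.5,y0+(p[1]+.5)/k-.5,h) for p in pts])
P=z(c,80,150,7,[(132,82),(68,228),(512,380),(570,232)],.06)
print("cover top",P.round(4).tolist(),P.mean(0),[np.linalg.norm(P[i]-P[i-1]).round(4) for i in range(4)])
d=(P[0]+P[1]-P[2]-P[3]);print("long ang",np.degrees(np.arctan2(d[1],d[0])))
P=z(s,285,235,5.5,[(92,85),(213,77),(320,372),(172,440)],.06)
print("scene cover top",P.round(4).tolist(),P.mean(0),[np.linalg.norm(P[i]-P[i-1]).round(4) for i in range(4)])
F=z(c,80,150,7,[(645,243),(578,402)],.008);print("flange R",F.round(4).tolist(),np.linalg.norm(F[0]-F[1]))
P=z(c,200,110,7,[(68,70),(126,72),(592,75),(650,75),(122,297),(597,297),(62,297),(657,297)],.017);print("fix top",P.round(4).tolist())
P=z(c,200,110,7,[(122,328),(597,328),(62,326),(657,328)],.022);print("fix front",P.round(4).tolist())
P=z(c,200,110,7,[(134,107),(592,110)],.012);print("stop front edge",P.round(4).tolist())
P=z(c,200,110,7,[(84,119),(80,255),(637,121),(640,257)],.017);print("screws",P.round(4).tolist(),P.mean(0))
P=z(c,338,170,7,[(66,82),(672,112),(683,420),(66,390)],.014);print("tray outer",P.round(4).tolist(),P.mean(0))
d=(P[0]+P[3]-P[1]-P[2]);print(np.degrees(np.arctan2(d[1],d[0])))
E
```

```text
cover top [[0.5649, 0.3867], [0.5141, 0.406], [0.4577, 0.2537], [0.5082, 0.235]] [0.5112534  0.32036174] [np.float64(0.162), np.float64(0.0544), np.float64(0.1624), np.float64(0.0538)]
long ang 69.60373327991101
scene cover top [[0.5125, 0.2378], [0.4644, 0.2591], [0.5174, 0.4053], [0.5851, 0.4034]] [0.519831   0.32639578] [np.float64(0.1808), np.float64(0.0526), np.float64(0.1555), np.float64(0.0677)]
flange R [[0.5141, 0.2205], [0.4568, 0.2437]] 0.06179708316619615
fix top [[0.6807, 0.1236], [0.6794, 0.1022], [0.6738, -0.0702], [0.6733, -0.0917], [0.5932, 0.1045], [0.5887, -0.0685], [0.5937, 0.1263], [0.5881, -0.0903]]
fix front [[0.5801, 0.1041], [0.5757, -0.0675], [0.5814, 0.1258], [0.5751, -0.0892]]
stop front edge [[0.6675, 0.0998], [0.662, -0.0702]]
screws [[0.6615, 0.1178], [0.6094, 0.1196], [0.6555, -0.0861], [0.6034, -0.0848]] [0.63248241 0.01664833]
tray outer [[0.5091, -0.2223], [0.4923, -0.4399], [0.3821, -0.431], [0.3984, -0.2142]] [ 0.44547647 -0.32682899]
85.64527065667717
```

The case is at about (0.512, 0.321) with its long axis at 69.6°. Fixture home is at about (0.628, 0.0175) with yaw −1.8°, and the tray centre is at about (0.4455, −0.327) with yaw −4.4°. I'll move above the case.

>>> arm_command(
  deltas=[
    [[1.2,4.4,0,0,0,0.038],[1.2,4.4,0,0,0,0.038],[1.2,4.4,0,0,0,0.038],[1.2,4.4,0,0,0,0.038],[1.2,4.4,0,0,0,0.038],[1.2,4.4,0,0,0,0.038],[1.2,4.4,0,0,0,0.038],[1.2,4.4,0,0,0,0.038],[1.2,4.4,0,0,0,0.038],[1.2,4.4,0,0,0,0.038]],
  ],
  fingers=0,
)

```text
time_s: 1.1
ee_pos: [0.3917, -0.1211, 0.3027]
tcp_rot: [180.0, -0.0, 47.6]
force: [0.1, -1.0, 0.0]
width: 0.0917
```

>>> arm_command(
  deltas=[
    [[1.2,4.4,0,0,0,0.038],[1.2,4.4,0,0,0,0.038],[1.2,4.4,0,0,0,0.038],[1.2,4.4,0,0,0,0.038],[1.2,4.4,0,0,0,0.038],[1.2,4.4,0,0,0,0.038],[1.2,4.4,0,0,0,0.038],[1.2,4.4,0,0,0,0.038],[1.2,4.4,0,0,0,0.038],[0,0,0,0,0,0]],
  ],
)

```text
time_s: 2.1
ee_pos: [0.5007, 0.2777, 0.3023]
tcp_rot: [180.0, -0.1, 67.4]
force: [0.5, -0.3, -0.4]
width: 0.0914
```

>>> arm_command(
  deltas=[
    [[0.3,1.1,0,0,0,0.01],[0.3,1.1,0,0,0,0.01],[0.3,1.1,-1,0,0,0.01],[0.2,1.0,-2,0,0,0.009],[0,0,-2,0,0,0],[0,0,-2,0,0,0],[0,0,-2,0,0,0],[0,0,-2,0,0,0],[0,0,-1,0,0,0],[0,0,0,0,0,0]],
  ],
)

```text
time_s: 3.1
ee_pos: [0.5101, 0.3155, 0.181]
tcp_rot: [-179.9, 0.1, 69.4]
force: [0.0, 0.6, -0.2]
width: 0.092
```

```bash
cat > snap.py <<'E'
import sys
from workcell import env,cams
from h import *
k=sys.argv[1]
for n in("scene","top"):
    c=cams.read_camera(n);np.savez("pics/%s%s.npz"%(n,k),**c)
    cv2.imwrite("pics/%s%s.png"%(n,k),c["color"][:,:,::-1])
o=env.observe();print(o["time_s"],o["ee_pos"].round(4),o["tcp_rot"].round(2),o["force"].round(1),o["width"])
E
python3 snap.py 1; python3 - <<'E'
from h import *
a=load("scene1");b=load("top1")
crop(a,240,130,400,350,2.7,"a1.png",1.2);crop(b,50,120,220,240,4.5,"b1.png",1.3)
E
```

```text
3.2 [0.5111 0.3162 0.183 ] [ 1.7999e+02 -2.0000e-02  6.9360e+01] [-0.1  1.   0.5] 0.09228326413324318
```

View pics/a1.png

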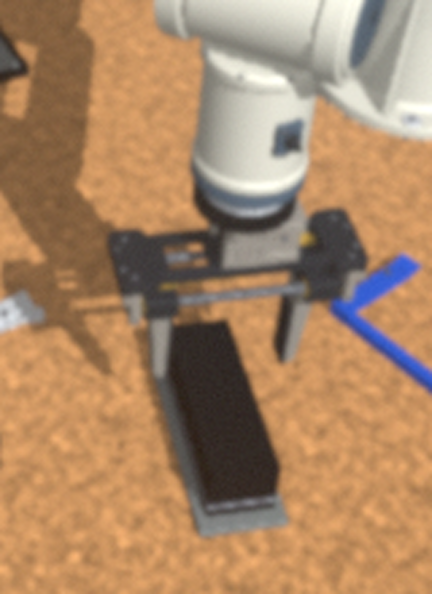

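View pics/b1.png

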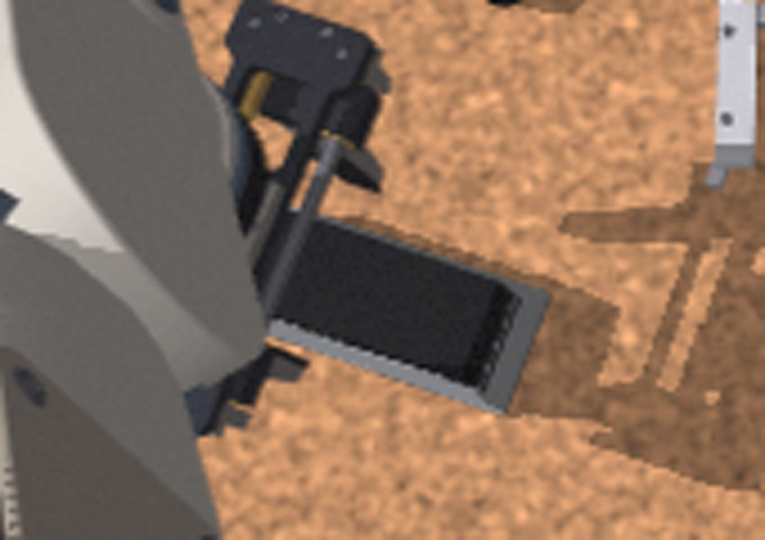

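>>> arm_command(
  deltas=[
    [[0.1,0.5,0,0,0,0.003],[0,0,-1.5,0,0,0],[0,0,-1.5,0,0,0],[0,0,-1.5,0,0,0],[0,0,-1.5,0,0,0],[0,0,-1.2,0,0,0],[0,0,0,0,0,0],[0,0,0,0,0,0],[0,0,0,0,0,0],[0,0,0,0,0,0]],
  ],
)

```text
time_s: 4.2
ee_pos: [0.5121, 0.3214, 0.1114]
tcp_rot: [180.0, -0.1, 69.5]
force: [-0.8, -0.4, -0.7]
width: 0.0919
```

>>> arm_command(
  deltas=[
    [[0,0,0,0,0,0],[0,0,0,0,0,0],[0,0,0,0,0,0],[0,0,0,0,0,0],[0,0,0,0,0,0],[0,0,0,0,0,0],[0,0,0,0,0,0],[0,0,0,0,0,0],[0,0,0,0,0,0],[0,0,0,0,0,0]],
  ],
  fingers=255,
)

```text
time_s: 5.2
ee_pos: [0.5117, 0.3212, 0.1108]
tcp_rot: [180.0, -0.0, 69.5]
force: [0.2, 0.2, 1.6]
width: 0.0557
```

>>> arm_command(
  deltas=[
    [[0,0,0.5,0,0,0],[0,0,1,0,0,0],[0,0,1.5,0,0,0],[0,0,1.5,0,0,0],[0,0,0.5,0,0,0],[0,0,0,0,0,0],[0,-1,0,0,0,0.01],[0,-2,0,0,0,0.02],[0,-2,0,0,0,0.02],[0,-2,0,0,0,0.02]],
  ],
)

```text
time_s: 6.2
ee_pos: [0.5111, 0.2496, 0.1599]
tcp_rot: [-179.9, 0.1, 73.6]
force: [-1.0, 0.5, -3.3]
width: 0.0561
```

>>> arm_command(
  deltas=[
    [[0,-2,0,0,0,0.02],[0,-2.5,0,0,0,0.03],[0,-2.5,0,0,0,0.03],[0,-2.5,0,0,0,0.03],[0.2,-2.5,0,0,0,0.03],[0.2,-2.5,0,0,0,0.03],[0.2,-2.5,0,0,0,0.03],[0,-2.5,0,0,0,0.03],[0,-2,0,0,0,0.02],[0,-1.5,0,0,0,0.006]],
  ],
)

```text
time_s: 7.2
ee_pos: [0.5168, 0.0194, 0.16]
tcp_rot: [-179.9, 0.0, 88.3]
force: [-0.1, 0.3, -3.8]
width: 0.0555
```

>>> arm_command(
  deltas=[
    [[0,0,0,0,0,0],[0,0,0,0,0,0],[0,0,0,0,0,0],[0,0,0,0,0,0],[0,0,0,0,0,0],[0,0,0,0,0,0],[0,0,0,0,0,0],[0,0,0,0,0,0],[0,0,0,0,0,0],[0,0,0,0,0,0]],
  ],
)

```text
time_s: 8.2
ee_pos: [0.5177, 0.0211, 0.1607]
tcp_rot: [-180.0, 0.0, 88.2]
force: [1.2, 0.4, -3.4]
width: 0.0561
```

```bash
python3 snap.py 2
```

```text
8.3 [0.5177 0.0211 0.1607] [-180.      0.     88.22] [ 0.4 -0.4 -4.7] 0.05572968693354807
```

View pics/scene2.png

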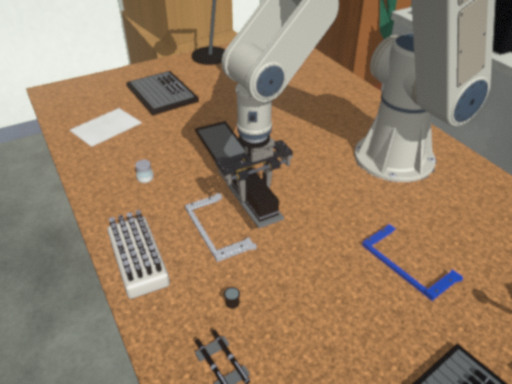

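View pics/top2.png

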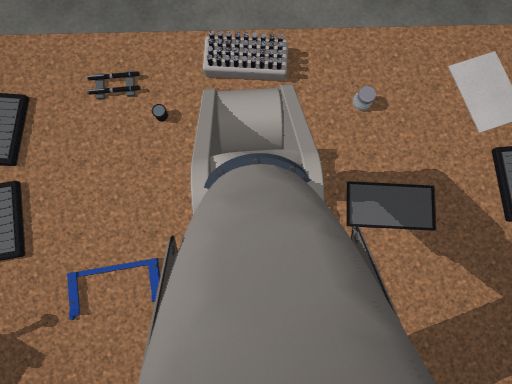

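The top view is fully blocked by the arm. The scene view shows the case hanging level near (262,195), with the fixture at (220,225), and the force reading shows the base's weight is being carried. I'll zoom in there.

```bash
python3 - <<'E'
from h import *
a=load("scene2")
crop(a,180,130,300,270,4.2,"a2.png",1.3)
def px(P): return ((proj(a,P)-[180,130]+.5)*4.2-.5).round(0)
th=np.radians(-1.8);R=np.array([[np.cos(th),-np.sin(th)],[np.sin(th),np.cos(th)]])
def W(o,x,y,z): p=np.array(o)+R@[x,y]; return [p[0],p[1],z]
H=(0.628,0.0175)
for n,P in dict(lipL_in_front=(-37,86,17),lipL_in_back=(37,86,17),lipR_in_front=(-37,-86,17),stopL=(37,86,12),edgeL=(-51,86,22),edgeLo=(-51,108,22)).items(): print(n,px(W(H,*(np.array(P)/1000))))
C=(0.5177,0.0211)
for n,P in dict(fl1=(37,95,58),fl2=(-37,95,58),ct1=(28,81,110),ct2=(-28,81,110),cb1=(28,81,58),cb2=(-28,81,58)).items(): print(n,px(W(C,*(np.array(P)/1000))))
E
```

```text
lipL_in_front [273. 459.]
lipL_in_back [161. 501.]
lipR_in_front [159. 292.]
stopL [162. 507.]
edgeL [294. 446.]
edgeLo [310. 470.]
fl1 [334. 401.]
fl2 [442. 362.]
ct1 [337. 318.]
ct2 [420. 289.]
cb1 [336. 382.]
cb2 [417. 353.]
```

View pics/a2.png

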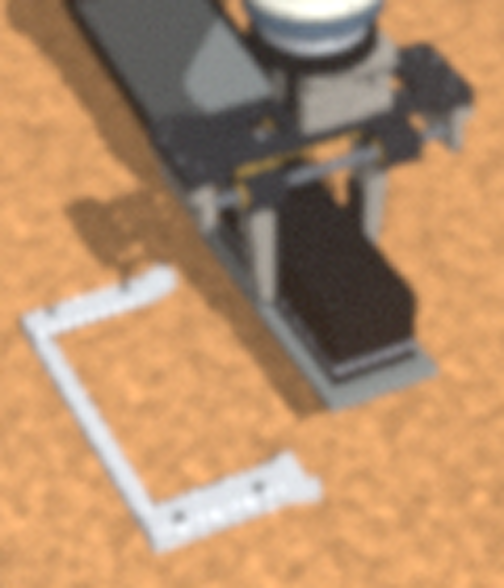

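Relative to the scene camera, the case and fixture are aligned to within about 2 mm; both show the same calibration offset. I'll lower the case to the bench.

>>> arm_command(
  deltas=[
    [[0,0,-1,0,0,0],[0,0,-1,0,0,0],[0,0,-1,0,0,0],[0,0,-1,0,0,0],[0,0,-0.5,0,0,0],[0,0,-0.3,0,0,0],[0,0,-0.1,0,0,0],[0,0,0,0,0,0],[0,0,0,0,0,0],[0,0,0,0,0,0]],
  ],
)

```text
time_s: 9.3
ee_pos: [0.518, 0.0212, 0.112]
tcp_rot: [180.0, -0.0, 88.2]
force: [0.3, 0.8, -3.3]
width: 0.0554
```

>>> arm_command(
  deltas=[
    [[0,0,-0.1,0,0,0],[0,0,0,0,0,0],[0,0,0,0,0,0],[0.3,-0.01,0,0,0,0],[0.5,-0.016,0,0,0,0],[0.7,-0.022,0,0,0,0],[0.7,-0.022,0,0,0,0],[0.5,-0.016,0,0,0,0],[0.3,-0.01,0,0,0,0],[0,0,0,0,0,0]],
  ],
)

```text
time_s: 10.3
ee_pos: [0.5481, 0.0202, 0.1107]
tcp_rot: [180.0, -0.0, 88.2]
force: [-0.7, 0.1, 0.3]
width: 0.0559
```

>>> arm_command(
  deltas=[
    [[0.3,-0.01,0,0,0,0],[0.4,-0.013,0,0,0,0],[0.4,-0.013,0,0,0,0],[0.4,-0.013,0,0,0,0],[0.4,-0.013,0,0,0,0],[0.4,-0.013,0,0,0,0],[0.4,-0.013,0,0,0,0],[0.3,-0.01,0,0,0,0],[0,0,0,0,0,0],[0,0,0,0,0,0]],
  ],
)

```text
time_s: 11.3
ee_pos: [0.5785, 0.0192, 0.1107]
tcp_rot: [179.9, -0.0, 88.2]
force: [-0.0, -0.2, 0.7]
width: 0.0559
```

```bash
python3 snap.py 3; python3 - <<'E'
from h import *
a=load("scene3")
crop(a,180,130,300,270,4.2,"a3.png",1.2)
E
```

```text
11.4 [0.5785 0.0192 0.1108] [179.9   -0.    88.23] [ 2.5 -0.7 -0.8] 0.055653553230355986
```

View pics/a3.png

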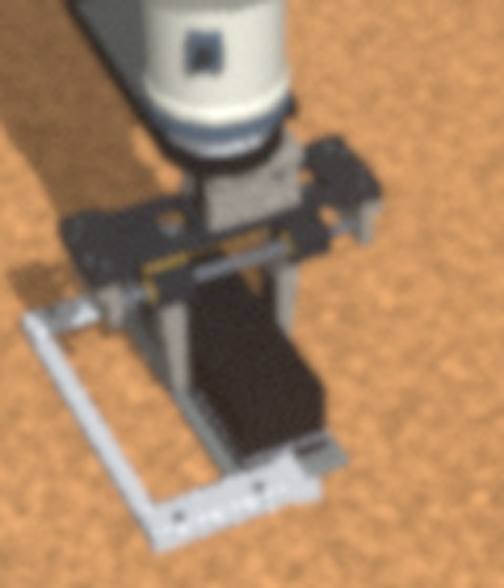

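The flange end has gone under the lip at (275,470) with no contact force, so I'll continue.

>>> arm_command(
  deltas=[
    [[0.3,-0.01,0,0,0,0],[0.5,-0.016,0,0,0,0],[0.6,-0.019,0,0,0,0],[0.6,-0.019,0,0,0,0],[0.6,-0.019,0,0,0,0],[0.6,-0.019,0,0,0,0],[0.5,-0.016,0,0,0,0],[0.3,-0.01,0,0,0,0],[0,0,0,0,0,0],[0,0,0,0,0,0]],
  ],
)

```text
time_s: 12.4
ee_pos: [0.6179, 0.0179, 0.1107]
tcp_rot: [180.0, -0.0, 88.2]
force: [-1.7, 0.7, 3.1]
width: 0.0558
```

>>> arm_command(
  deltas=[
    [[0.1,-0.003,0,0,0,0],[0.1,-0.003,0,0,0,0],[0.1,-0.003,0,0,0,0],[0.1,-0.003,0,0,0,0],[0.1,-0.003,0,0,0,0],[0.1,-0.003,0,0,0,0],[0.1,-0.003,0,0,0,0],[0,0,0,0,0,0],[0,0,0,0,0,0],[0,0,0,0,0,0]],
  ],
)

```text
time_s: 13.4
ee_pos: [0.6241, 0.0177, 0.1107]
tcp_rot: [-179.9, 0.0, 88.2]
force: [-4.8, 1.5, 6.6]
width: 0.0558
```

>>> arm_command(
  deltas=[
    [[0.1,-0.003,0,0,0,0],[0,0,0,0,0,0],[0.1,-0.003,0,0,0,0],[0,0,0,0,0,0],[0,0,0,0,0,0],[0,0,0,0,0,0],[0,0,0,0,0,0],[0,0,0,0,0,0],[0,0,0,0,0,0],[0,0,0,0,0,0]],
  ],
)

```text
time_s: 14.4
ee_pos: [0.6261, 0.0177, 0.1108]
tcp_rot: [-179.9, 0.0, 88.2]
force: [-5.5, -0.6, 6.6]
width: 0.0556
```

```bash
python3 snap.py 4; python3 - <<'E'
from h import *
a=load("scene4")
crop(a,180,170,280,270,5.8,"a4.png",1.0)
E
```

```text
14.5 [0.6261 0.0177 0.1107] [-179.93    0.     88.23] [-5.7  0.1  7. ] 0.055658493927406946
```

View pics/a4.png

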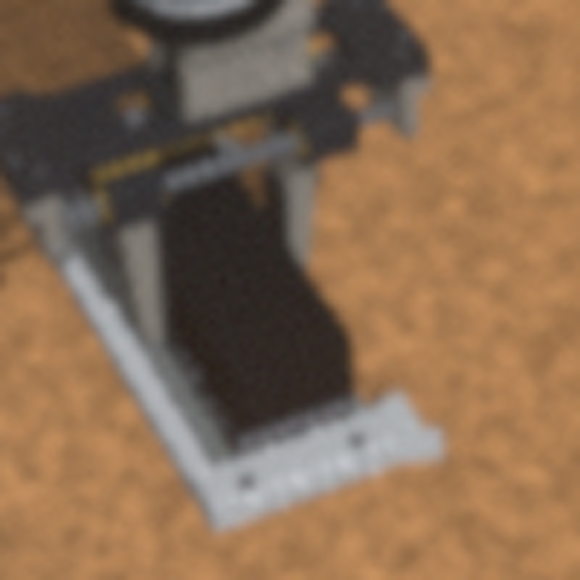

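>>> arm_command(
  deltas=[
    [[0.1,-0.003,0,0,0,0],[0,0,0,0,0,0],[0,0,0,0,0,0],[0.1,-0.003,0,0,0,0],[0,0,0,0,0,0],[0,0,0,0,0,0],[0,0,0,0,0,0],[0,0,0,0,0,0],[0,0,0,0,0,0],[0,0,0,0,0,0]],
  ],
)

```text
time_s: 15.5
ee_pos: [0.628, 0.0176, 0.1107]
tcp_rot: [-179.9, 0.0, 88.2]
force: [-5.9, 0.0, 6.3]
width: 0.0557
```

>>> arm_command(
  deltas=[
    [[0.1,-0.003,0,0,0,0],[0,0,0,0,0,0],[0,0,0,0,0,0],[0.05,-0.0015,0,0,0,0],[0,0,0,0,0,0],[0,0,0,0,0,0],[0,0,0,0,0,0],[0,0,0,0,0,0],[0,0,0,0,0,0],[0,0,0,0,0,0]],
  ],
)

```text
time_s: 16.5
ee_pos: [0.6286, 0.0176, 0.1108]
tcp_rot: [-179.8, 0.0, 88.2]
force: [-9.2, 0.0, 10.2]
width: 0.0559
```

>>> arm_command(
  deltas=[
    [[0.05,-0.0015,0,0,0,0],[0,0,0,0,0,0],[0.05,-0.0015,0,0,0,0],[0,0,0,0,0,0],[0,0,0,0,0,0],[0,0,0,0,0,0],[0,0,0,0,0,0],[0,0,0,0,0,0],[0,0,0,0,0,0],[0,0,0,0,0,0]],
  ],
)

```text
time_s: 17.5
ee_pos: [0.6289, 0.0176, 0.1108]
tcp_rot: [-179.7, 0.0, 88.2]
force: [-12.6, 1.0, 14.9]
width: 0.0556
```

```bash
python3 snap.py 5; python3 - <<'E'
from h import *
a=load("scene5")
crop(a,180,170,280,270,5.8,"a5.png",1.0)
E
```

```text
17.6 [0.6289 0.0176 0.1109] [-179.7     0.     88.21] [-13.1   0.2  15.7] 0.0558073700743808
```

View pics/a5.png

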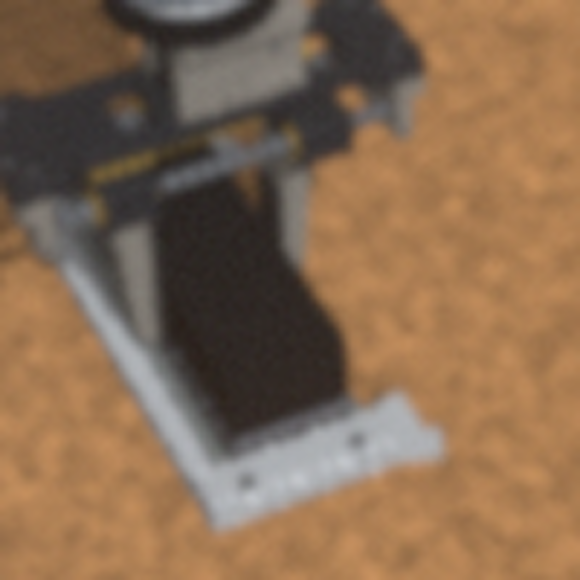

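Push force has risen to about 13 N while the tool has nearly stopped at x=0.629, which matches home. The picture shows the flange against the stop under both lips. Now I'll lift straight, slowly.

>>> arm_command(
  deltas=[
    [[0,0,0.2,0,0,0],[-0.05,0,0.3,0,0,0],[0,0,0.3,0,0,0],[0,0,0.3,0,0,0],[0,0,0.3,0,0,0],[0,0,0.3,0,0,0],[0,0,0.3,0,0,0],[0,0,0.3,0,0,0],[0,0,0,0,0,0],[0,0,0,0,0,0]],
  ],
)

```text
time_s: 18.6
ee_pos: [0.6309, 0.0175, 0.1347]
tcp_rot: [180.0, -0.0, 88.2]
force: [-4.9, 0.2, -0.7]
width: 0.056
```

```bash
python3 snap.py 6; python3 - <<'E'
from h import *
a=load("scene6")
crop(a,180,150,280,270,4.9,"a6.png",1.0)
E
```

```text
18.7 [0.631  0.0175 0.1348] [179.97   0.    88.21] [-5.2  0.7 -0.9] 0.05606023130849458
```

View pics/a6.png

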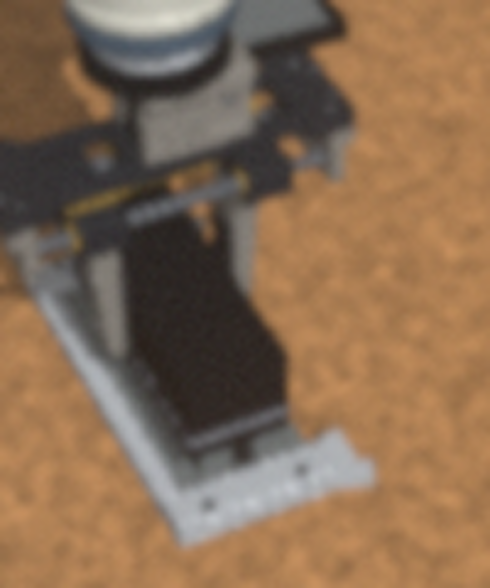

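The base has stayed under the lips and the cover is up 24 mm. I'll continue straight up.

>>> arm_command(
  deltas=[
    [[-0.1,0,0.2,0,0,0],[0,0,0.4,0,0,0],[0,0,0.5,0,0,0],[0,0,0.8,0,0,0],[0,0,1.5,0,0,0],[0,0,2,0,0,0],[0,0,2,0,0,0],[0,0,2,0,0,0],[0,0,1,0,0,0],[0,0,0,0,0,0]],
  ],
)

```text
time_s: 19.7
ee_pos: [0.6307, 0.0176, 0.24]
tcp_rot: [179.8, -0.0, 88.2]
force: [-0.5, -0.6, -0.9]
width: 0.0558
```

```bash
python3 snap.py 7; python3 - <<'E'
from h import *
a=load("scene7")
crop(a,160,110,290,270,3.7,"a7.png",1.0)
E
```

```text
19.8 [0.6296 0.0175 0.2376] [179.99   0.    88.23] [ 0.1 -0.4 -1.7] 0.05605619222755476
```

View pics/a7.png

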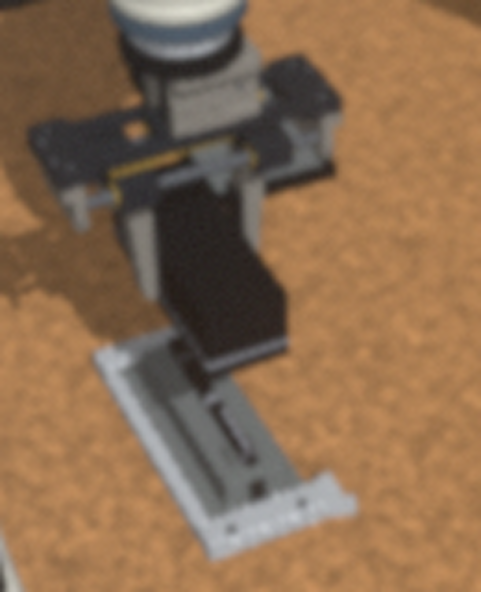

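The cover is free and the base with its pen stays home in the hold-down. Next I'll move over to the tray.

>>> arm_command(
  deltas=[
    [[-0.5,-1,0,0,0,-0.005],[-1.2,-2.2,0,0,0,-0.005],[-1.5,-2.8,0,0,0,-0.005],[-1.5,-2.8,0,0,0,-0.005],[-1.5,-2.8,0,0,0,-0.005],[-1.5,-2.8,0,0,0,-0.005],[-1.5,-2.8,0,0,0,-0.005],[-1.5,-2.8,0,0,0,-0.005],[-1.5,-2.8,0,0,0,-0.005],[-1.5,-2.8,0,0,0,0]],
  ],
)

```text
time_s: 20.8
ee_pos: [0.491, -0.2397, 0.2367]
tcp_rot: [-179.9, -0.0, 85.6]
force: [-0.2, -0.3, -1.2]
width: 0.0557
```

>>> arm_command(
  deltas=[
    [[-1.5,-2.8,0,0,0,0],[-1.5,-2.8,0,0,0,0],[-1.1,-2.2,0,0,0,0],[-0.1,-1.0,0,0,0,0],[0,0,-1.5,0,0,0],[0,0,-2,0,0,0],[0,0,-2,0,0,0],[0,0,-1.5,0,0,0],[0,0,0,0,0,0],[0,0,0,0,0,0]],
  ],
)

```text
time_s: 21.8
ee_pos: [0.4507, -0.3262, 0.1674]
tcp_rot: [-179.9, -0.0, 85.7]
force: [0.2, 0.3, -1.4]
width: 0.0559
```

```bash
python3 snap.py 8; python3 - <<'E'
from h import *
a=load("scene8");b=load("top8")
crop(a,160,60,290,200,4,"a8.png",1.4);crop(b,280,130,460,260,4,"b8.png",1.4)
E
```

```text
21.9 [ 0.4511 -0.3266  0.1684] [1.7995e+02 2.0000e-02 8.5650e+01] [-0.1 -0.1 -2. ] 0.05581500337734815
```

View pics/a8.png

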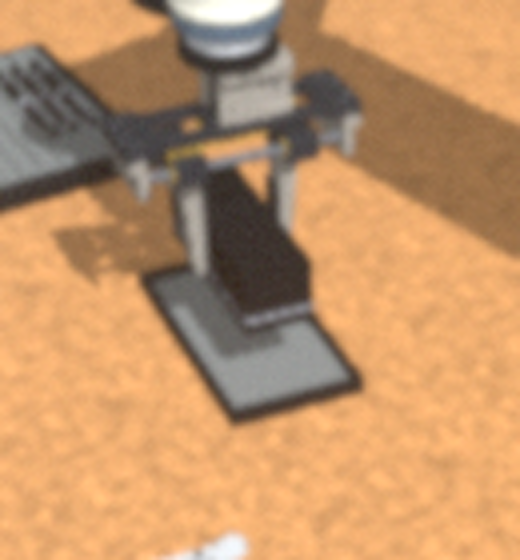

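View pics/b8.png

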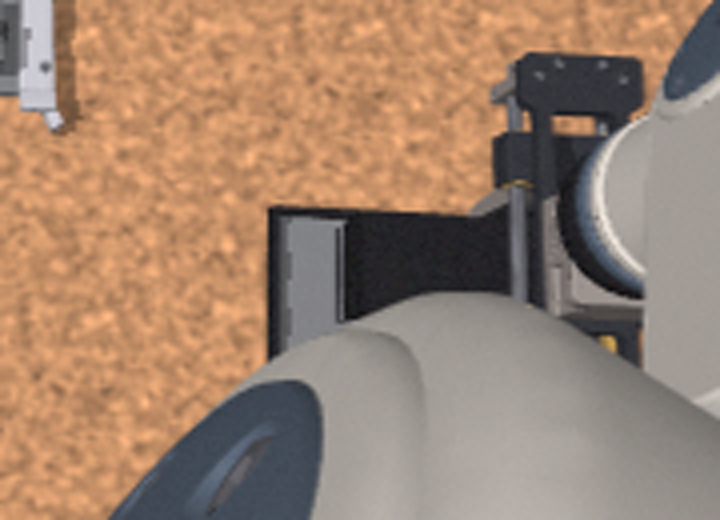

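The cover hangs level over the tray and needs about a 5 mm correction in x. I'll lower it.

>>> arm_command(
  deltas=[
    [[-0.5,0,0,0,0,0],[0,0,-1.2,0,0,0],[0,0,-1.2,0,0,0],[0,0,-1.2,0,0,0],[0,0,-0.9,0,0,0],[0,0,-0.6,0,0,0],[0,0,-0.4,0,0,0],[0,0,-0.2,0,0,0],[0,0,0,0,0,0],[0,0,0,0,0,0]],
  ],
)

```text
time_s: 22.9
ee_pos: [0.4459, -0.3266, 0.1109]
tcp_rot: [180.0, 0.0, 85.6]
force: [-0.5, 0.1, -1.8]
width: 0.0558
```

>>> arm_command(
  deltas=[
    [[0,0,-0.1,0,0,0],[0,0,0,0,0,0],[0,0,-0.1,0,0,0],[0,0,0,0,0,0],[0,0,-0.05,0,0,0],[0,0,0,0,0,0],[0,0,0,0,0,0],[0,0,0,0,0,0],[0,0,0,0,0,0],[0,0,0,0,0,0]],
  ],
)

```text
time_s: 23.9
ee_pos: [0.4457, -0.3265, 0.1082]
tcp_rot: [180.0, -0.0, 85.6]
force: [-0.5, -0.2, -1.8]
width: 0.0562
```

>>> arm_command(
  deltas=[
    [[0,0,-0.05,0,0,0],[0,0,0,0,0,0],[0,0,-0.05,0,0,0],[0,0,0,0,0,0],[0,0,0,0,0,0],[0,0,0,0,0,0],[0,0,0,0,0,0],[0,0,0,0,0,0],[0,0,0,0,0,0],[0,0,0,0,0,0]],
  ],
)

```text
time_s: 24.9
ee_pos: [0.4458, -0.3265, 0.1077]
tcp_rot: [180.0, 0.0, 85.6]
force: [-1.5, 1.9, 5.6]
width: 0.056
```

The cover is resting on the tray floor, with the force up to +5.6 N. I'll open the fingers.

>>> arm_command(
  deltas=[
    [[0,0,0,0,0,0],[0,0,0,0,0,0],[0,0,0,0,0,0],[0,0,0,0,0,0],[0,0,0,0,0,0],[0,0,0,0,0,0],[0,0,0,0,0,0],[0,0,0,0,0,0],[0,0,0,0,0,0],[0,0,0,0,0,0]],
  ],
  fingers=0,
)

```text
time_s: 25.9
ee_pos: [0.4458, -0.3265, 0.1072]
tcp_rot: [180.0, 0.0, 85.6]
force: [0.4, 0.0, -0.8]
width: 0.0918
```

>>> arm_command(
  deltas=[
    [[0,0,1,0,0,0],[0,0,2,0,0,0],[0,0,3,0,0,0],[0,0,4,0,0,0],[0,0,4,0,0,0],[0,0,3,0,0,0],[-1,-4,1,0,0,0],[-1,-4,0,0,0,0],[-1,-4,0,0,0,0],[-1,-4,0,0,0,0]],
  ],
)

```text
time_s: 26.9
ee_pos: [0.4052, -0.4879, 0.2884]
tcp_rot: [180.0, 0.0, 85.7]
force: [-0.0, -0.2, -0.9]
width: 0.0921
```

>>> arm_command(
  deltas=[
    [[-1,-4,0,0,0,0],[-1,-4,0,0,0,0],[-1,-4,0,0,0,0],[-1,-4,0,0,0,0],[0,0,0,0,0,0],[0,0,0,0,0,0],[0,0,0,0,0,0],[0,0,0,0,0,0],[0,0,0,0,0,0],[0,0,0,0,0,0]],
  ],
)

```text
time_s: 27.9
ee_pos: [0.3662, -0.6458, 0.2875]
tcp_rot: [180.0, 0.0, 85.7]
force: [-0.6, 0.3, 0.4]
width: 0.0918
```

```bash
python3 snap.py 9; python3 - <<'E'
from h import *
b=load("top9");crop(b,195,105,445,240,3.1,"b9.png",1.3)
E
```

```text
28.0 [ 0.366  -0.6461  0.2874] [1.7999e+02 1.0000e-02 8.5680e+01] [ 0.8 -0.4  0. ] 0.09161552558287958
```

View pics/b9.png

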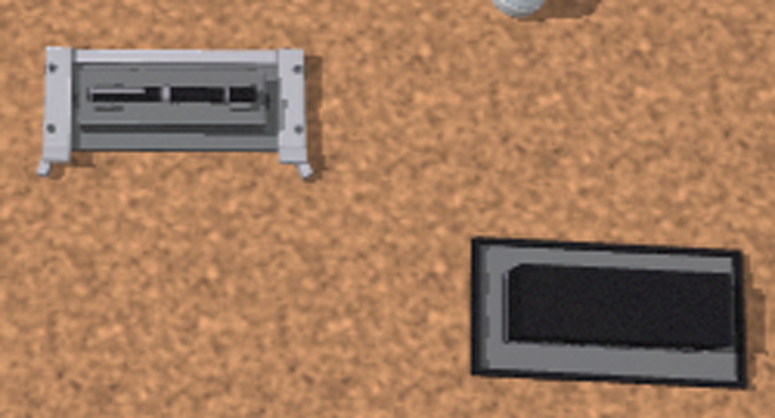

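View pics/scene9.png

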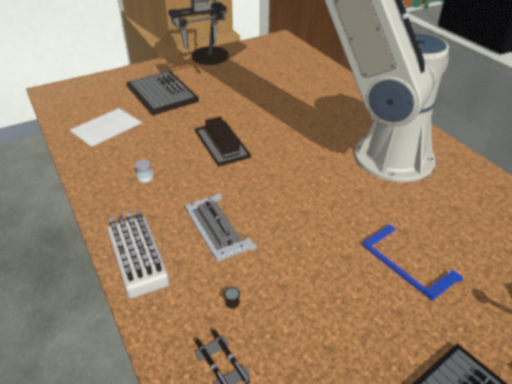

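The cover is in the tray and the base is in the fixture. Before handing in, I'll check numerically that the base is home and the cover lies flat.

```bash
python3 - <<'E'
from h import *
b=load("top9");crop(b,200,110,305,170,7,"b9f.png",1.3);crop(b,338,170,445,240,7,"b9t.png",2)
th=np.radians(-1.8);R=np.array([[np.cos(th),-np.sin(th)],[np.sin(th),np.cos(th)]])
for n,P in dict(flb1=(-37,80,8),flb2=(-37,-80,8),t1=(23,76,34),t2=(-23,76,34),t3=(-23,-76,34),t4=(23,-76,34)).items():
    p=np.array([.628,.0175])+R@(np.array(P[:2])/1000);print(n,((proj(b,[*p,P[2]/1000])-[200,110]+.5)*7-.5).round())
th=np.radians(-4.35);R=np.array([[np.cos(th),-np.sin(th)],[np.sin(th),np.cos(th)]])
for x,y in((28,81),(-28,81),(-28,-81),(28,-81)):
    p=np.array([.4455,-.3268])+R@[x/1000,y/1000];print("cov",((proj(b,[*p,.057])-[338,170]+.5)*7-.5).round())
E
```

```text
flb1 [140. 302.]
flb2 [575. 305.]
t1 [149. 123.]
t2 [146. 245.]
t3 [570. 247.]
t4 [569. 125.]
cov [179. 140.]
cov [180. 302.]
cov [660. 326.]
cov [653. 163.]
```

View pics/b9f.png

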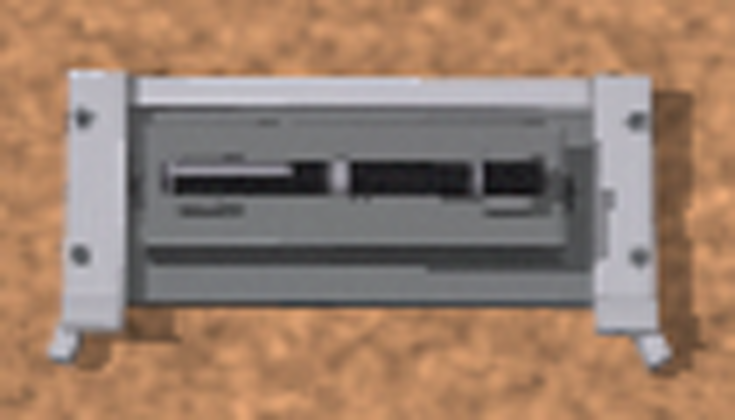

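View pics/b9t.png

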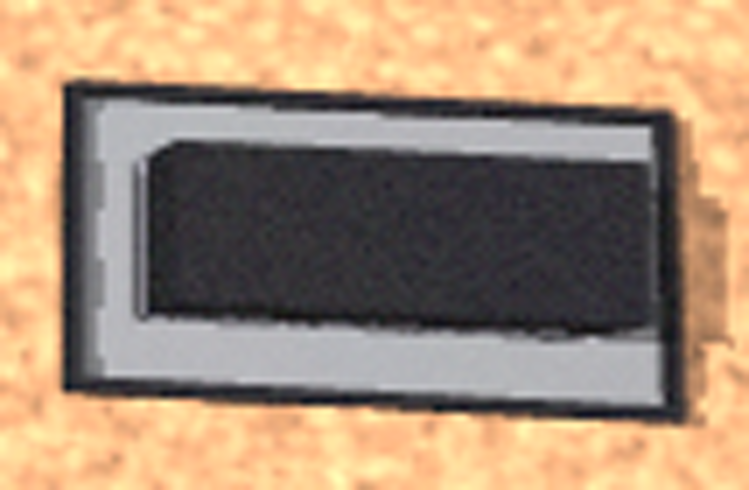

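```bash
python3 -c "
from workcell import env
print(env.finish_job())"
```

```text
the job is handed in; nothing more can be done
None
```

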